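Slide a brimful espresso cup into its parking bay

ROBOT

A 7-joint arm with a two-finger parallel gripper is mounted at the origin on a cart in front of the work surface, level with it; the furniture and walls round the work are solid. World frame = base frame: x ahead of the robot, y to its left, z up, the work surface at z = 0. Lengths are in m, angles in rad, forces in N, time in s.
With the tool pointing down it reaches from about 0.4 to 0.875 m from the base axis. Payload 4.4 kg.
Tool frame: the origin (TCP) lies on the centre line of the jaws, within the pads' length; the fingertips stand 19 mm ahead of it and the grasp point (between the pads) is the TCP (tcp_to_tips is the distance from the TCP to the fingertips, in m); z points along the fingers, y is the line along which they close (so a half turn about z gives the same grasp; the last joint's range is limited). The gripper opens to 85 mm and grips with 20 to 120 N. Pads are 22 mm wide; open, the fingers measure 114 mm over their backs; the gripper's body (76 mm by 85 mm) begins 54 mm behind the grasp point. The pads swing forward as they close: fully open they stand 13 mm farther back than shut.
Start: joints at [1.185, 0.628, 0.038, 1.517, -0.027, 0.996, -0.02], TCP at [0.204, -0.617, 0.25] pointing down, gripper open.
Joint ranges: [-3.06, 3.06], [-0.37, 2.12], [-1.25, 1.32], [0.18, 2.47], [-1.1, 4.24], [0.23, 1.98], [-2.94, 2.94]. Speed limits (rad/s): [2.57, 2.57, 3.14, 3.14, 3.14, 3.14, 3.14].

INTERFACE

Orientations are given as a 3x3 rotation matrix whose columns are the frame's x, y, z axes.
In Python, from station import observe, grab_frame, hand_in, tcp_to_tips gives the robot as it stands.
- The arm moves only by the shell command python3 -m creep 'ROWS' [OPENING] [FORCE]. ROWS is JSON, a list of rows, each a list of 6 numbers: the shift along the tool's x, y, z in m, then the turn, a rotation vector about the tool's x, y, z in rad. In form: [[x, y, z, wx, wy, wz], ...]. A call has exactly 10 rows; each row shifts and turns the commanded pose from where the row before left it, along the tool's axes as they then stand; what a row does not reach is not made up. A row lasts 1/8 s, in which the tool goes at most 62.5 mm and 10.7 degrees, less where a joint would pass 70% of its speed; a pose out of reach is approached as far as the arm can. A call with a gripper value outside its range is refused whole. OPENING is the opening, from 0 (shut) to 1 (fully open), set as the call begins (- or left out, the last holds). The fingers move at their own pace and stop on an object; FORCE is the grip in N (left out, the last holds). Time passes only in rows, so rows that do not move let the fingers close, or fill a call up. It gives the time, the measured TCP pose, the force, the opening and the grip force at its end, in the units of the state.
- observe(): the state, without advancing time (a new reading comes with each control period).
- grab_frame(name): name is "side" or "top" or "wrist"; returns a dict with "color" (384x512x3 uint8, blue, green, red), "z_map" (384x512 float32, m along the optical axis (not along the pixel's ray), 0 where there is no reading), "fx", "fy", "cx", "cy" (pixels), "dist" ([k1, k2, p1, p2, k3] as OpenCV has them; the pictures are not rectified), "rvec" (rotation vector, rad) and "tvec" (3), from world to camera coordinates, as OpenCV has them. Camera axes: x right, y down, z forward; pixel columns grow to the right and rows downward; lengths in m; the calibration is good to about 2 mm. A picture is of the moment at which its call begins.
- hand_in(): hands the job in; it is judged then, once.
The state is a dict: "time": time; "joint_positions": joint angles; "qvel": joint speeds; "joint_torque": joint torques, N m; "tool_pos": TCP position; "eef_rot": TCP orientation; "force": force on the tool from outside, world axes, zero at the start; "ft_torque": the same for the moment, N m; "finger_gap": finger opening in m; "grip_force": force on a finger pad.
Only numpy, scipy, OpenCV 4.12 (cv2) and the standard library are available. Lean on these libraries where they do the work, as an engineer would, in place of code of your own. Each camera call takes 0.05 s, during which the arm holds its last target. There are 200 camera calls.

TASK

The espresso cup is full to the brim, so do not lift it: slide it gently across the tiles by pushing on the rim of its saucer, and park the saucer fully inside the low steel three-sided bay, not sticking out of its open front. Push with light pressure only (never ram or squeeze the saucer or press it hard against the rails, 6 N at most), do not touch the cup, keep it upright on its saucer, and leave the jars, the salt shaker and the stemmed glass where they stand.

Things in the scene. Friction and masses are not known exactly. Their poses are not given: they have to be found in the camera images.
- saucer: white round saucer, 136 mm across its rim, loose on the worktop, with the cup on it (together about 0.3 kg). Origin: centre of its underside, on the worktop. Its sides flare outward, so an upright finger meets the rim, whose top is 22 mm above the worktop. It starts on the left; two of the bystanders stand on either side of its way to the bay, about 175 to 245 mm of free width between them.
- cup: dark green espresso cup on the middle of the saucer; 65 mm across, its top 57 mm above the worktop. Nothing of it overhangs the saucer's rim: its handle ends about 62 mm from the saucer's centre. Origin: on its underside, 14.5 mm from the centre of its foot toward the handle; z up, handle along -y.
- bay: low steel pen fixed on the worktop, no floor: two side rails and a back rail, 6 mm thick, 26 mm high (posts 30); inside 168 mm deep, 156 mm wide. Origin: centre of the inside, at worktop height; x points from the open front to the back rail (away from the robot and to the right), y to the left rail; inside is x = -84 to +84, y = -78 to +78 mm. At the front two lips flare outward to x = -103, y = +-96 mm.
- stem_glass: small stemmed wine glass, loose and fragile, 61 mm across, 138 mm tall; must stay put. Origin: centre of its underside.
- mustard_jar: glass jar of mustard with a dark green lid, loose, 60 mm across, 85 mm tall; must stay put. Origin: centre of its underside.
- salt_shaker: salt shaker with a grey top, loose, 44 mm across, 90 mm tall; must stay put. Origin: centre of its underside.
- pickle_jar: glass jar of pickles with a tan lid, loose, 66 mm across, 108 mm tall; must stay put. Origin: centre of its underside.
Mind the look-alikes: they are no part of the job. Leave any brown, green or red look-alike of the saucer alone.

How it is judged:
At the end, for the whole second after the job is handed in: The saucer stands flat on the worktop wholly inside the bay (it sticks out of the ends of the straight side rails by no more than 2 mm), at rest, with the cup upright on its middle (the cup's foot shifted by less than about 15 mm) (x of saucer in the frame of bay between -0.018 and 0.02 m and y of saucer in the frame of bay between -0.02 and 0.02 m and height (world z) of saucer below 0.004 m and angle between saucer's own z axis and vertical below 0.06 rad and angle between cup's own z axis and vertical below 0.1 rad and horizontal distance between cup and saucer below 0.03 m and linear speed of each of saucer, cup below 0.01 m/s); the robot touches nothing.
It fails at once if the saucer was pushed or squeezed with more than 6 N (contact force between any of the fingers, the arm and saucer above 6 N).
It fails at once if the saucer was pressed against the bay with more than 6 N (contact force between bay and saucer above 6 N).
It fails at once if the robot touched the cup (contact force between any of the fingers, the arm and cup above 0.5 N).
It fails at once if the saucer was lifted or tipped, or the cup tipped or slid off its middle (height (world z) of saucer above 0.01 m or angle between saucer's own z axis and vertical above 0.15 rad or angle between cup's own z axis and vertical above 0.2 rad or horizontal distance between cup and saucer above 0.035 m).
It fails at once if a bystander was moved by more than 12 mm or tipped (distance of any of stem_glass, mustard_jar, salt_shaker, pickle_jar from where it was at the start of the episode above 0.012 m or angle between any of stem_glass, mustard_jar, salt_shaker, pickle_jar's own z axis and vertical above 0.2 rad).
It also fails if it takes over 51 s, if anything falls off the work surface, if the arm or the gripper's body presses on something with over 40 N, if the wrist force passes 120 N, or if a joint passes its speed limit or range.

## Working session

There is one attempt and no reset: what is moved stays moved. The work goes in short steps, Python scripts to look and compute and a shell command to move; the robot and the scene stay as the last step left them, time stands still between calls to the robot, and variables do not carry over. Pictures are saved under pics/ and viewed, at most 10 in all, crops included, and the job is handed in when it is done.

```bash
mkdir -p pics; cat > h.py <<'E'
import numpy as np, cv2
from station import observe, grab_frame, hand_in, tcp_to_tips
def ray(f,u,v,z):
    K=np.array([[f['fx'],0,f['cx']],[0,f['fy'],f['cy']],[0,0,1.]])
    p=cv2.undistortPoints(np.array([[[u,v]]],float),K,np.array(f['dist'],float))[0,0]
    R=cv2.Rodrigues(np.array(f['rvec'],float))[0]; t=np.array(f['tvec'],float).ravel()
    c=-R.T@t; d=R.T@np.array([p[0],p[1],1]); return c+d*(z-c[2])/d[2]
def cloud(f):
    K=np.array([[f['fx'],0,f['cx']],[0,f['fy'],f['cy']],[0,0,1.]])
    h,w=f['z_map'].shape; g=np.stack(np.meshgrid(np.arange(w),np.arange(h)),-1).reshape(-1,1,2).astype(float)
    p=cv2.undistortPoints(g,K,np.array(f['dist'],float))[:,0]; z=f['z_map'].reshape(-1,1)
    R=cv2.Rodrigues(np.array(f['rvec'],float))[0]; t=np.array(f['tvec'],float).ravel()
    return ((np.hstack([p*z,z])-t)@R).reshape(h,w,3)
E
python3 - <<'E'
from h import *
import pickle
o=observe(); print(o['time'],o['tool_pos'],np.round(o['eef_rot'],3),o['force'],o['finger_gap'],tcp_to_tips)
F={n:grab_frame(n) for n in('top','side')}
pickle.dump(F,open('F.pkl','wb'))
for n in F: cv2.imwrite(f'pics/{n}0.png',F[n]['color'])
E
```

```text
0.0 [ 0.20416704 -0.61646855  0.24937941] [[ 0.949  0.314 -0.001]
 [ 0.314 -0.949  0.002]
 [-0.    -0.002 -1.   ]] [-0.31200546 -0.44536907  0.06677497] 0.08539613628758586 0.019
```

View pics/top0.png

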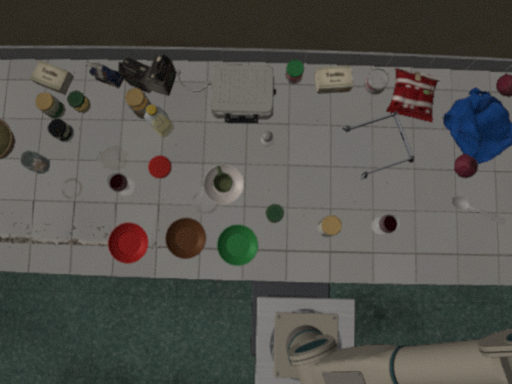

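View pics/side0.png

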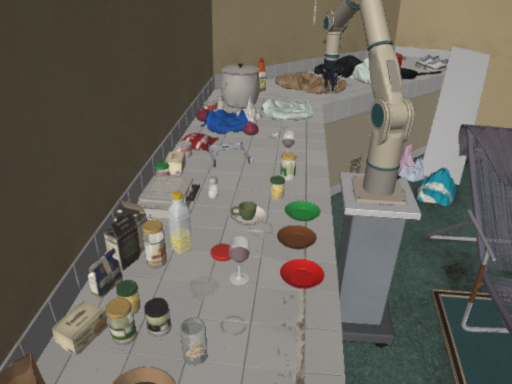

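Top view candidates:
- **Saucer:** the white one at (223,184), with the cup on it. Its look-alikes are brown (186,238), green (238,245) and red (128,243), plus a red lid at (160,167).
- **Bay:** posts at (347,128), (364,176), (393,115) and (411,158), with the open front facing left.
- **Bystanders:** salt (266,137), mustard (275,213), pickle (331,225) and stemmed glass (388,224).

I choose the white saucer and will check it in one crop.

```bash
python3 - <<'E'
from h import *
import pickle
F=pickle.load(open('F.pkl','rb')); f=F['top']; C=cloud(f); im=f['color']
hsv=cv2.cvtColor(im,cv2.COLOR_BGR2HSV)
# saucer: points with z 8..30mm near
X=C[150:220,190:260].reshape(-1,3); m=(X[:,2]>.012)&(X[:,2]<.03); print('n',m.sum())
P=X[m][:,:2]; 
(c,r)=cv2.minEnclosingCircle(P.astype(np.float32)); print('saucer z',c,r)
x,y=ray(f,223,184,.02)[:2]; print('pix',x,y)
cup=X[(X[:,2]>.04)&(X[:,2]<.07)]; print('cup',len(cup),cup.mean(0),cup[:,2].max())
for n,(u,v,h) in dict(salt=(266,137,.09),must=(275,213,.085),pick=(331,225,.108),glass=(388,224,.138),wl=(118,183,.138)).items():
    X=C[v-20:v+20,u-20:u+20].reshape(-1,3); t=X[(X[:,2]>h-.012)&(X[:,2]<h+.012)]
    print(n,len(t),t.mean(0).round(3) if len(t) else '',np.ptp(t,0).round(3) if len(t) else '',ray(f,u,v,h).round(3))
for p in((347,128),(364,176),(393,115),(411,158)): print('post',ray(f,*p,.03).round(4), C[p[1],p[0]].round(3))
cr=im[90:250,190:430]; cv2.imwrite('pics/crop.png',cv2.resize(cr,None,fx=3.3,fy=3.3,interpolation=cv2.INTER_CUBIC))
E
```

```text
n 722
saucer z (0.4780820906162262, 0.313682496547699) 0.11337800323963165
pix 0.5119551265272146 0.28378778078328604
cup 126 [0.52640329 0.29055785 0.05453622] 0.06710890200238033
salt 77 [0.663 0.145 0.086] [0.033 0.029 0.017] [0.658 0.146 0.09 ]
must 263 [0.417 0.115 0.085] [0.057 0.057 0.022] [0.414 0.112 0.085]
pick 325 [ 0.381 -0.061  0.108] [0.059 0.063 0.018] [ 0.38  -0.061  0.108]
glass 53 [ 0.389 -0.238  0.134] [0.053 0.052 0.017] [ 0.385 -0.232  0.138]
wl 57 [0.493 0.607 0.133] [0.051 0.055 0.015] [0.489 0.601 0.138]
post [ 0.7122 -0.1265  0.03  ] [ 0.713 -0.127  0.029]
post [ 0.55   -0.1828  0.03  ] [ 0.551 -0.185  0.023]
post [ 0.7629 -0.2842  0.03  ] [ 0.768 -0.289  0.013]
post [ 0.6157 -0.3426  0.03  ] [ 0.617 -0.345  0.024]
```

View pics/crop.png

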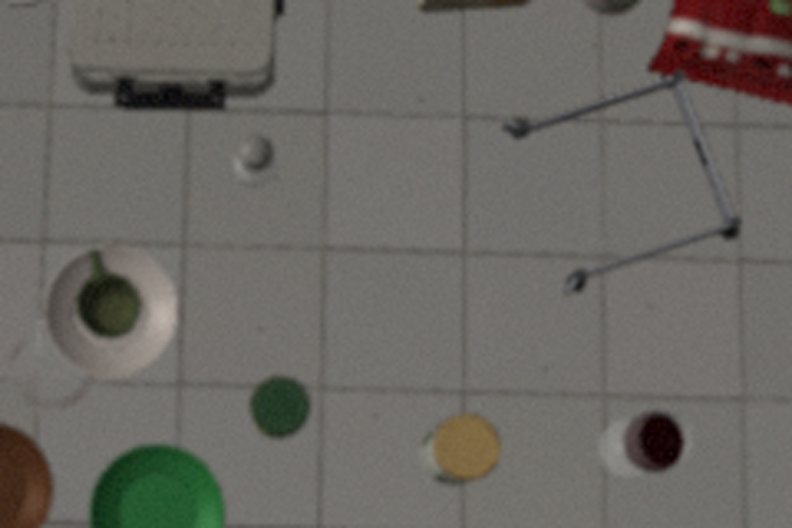

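The crop confirms the target: white saucer centred at crop (113,312), or full (224,184.5), with the green cup on it and the handle pointing up in the image. The bay's rail ends are at crop (530,128) and (581,278), its back corners at (675,78) and (731,229).

```bash
python3 - <<'E'
from h import *
import pickle
F=pickle.load(open('F.pkl','rb')); f=F['top']; C=cloud(f); im=f['color']
hsv=cv2.cvtColor(im,cv2.COLOR_BGR2HSV)
# bay rigid fit
px=np.array([(530,128),(581,278),(675,78),(731,229)])/3.3+[190,90]-0.35
W=np.array([ray(f,u,v,.027)[:2] for u,v in px]); M=np.array([(-84,81),(-84,-81),(87,81),(87,-81)])/1000.
A,B=M-M.mean(0),W-W.mean(0); a=np.arctan2((A[:,0]*B[:,1]-A[:,1]*B[:,0]).sum(),(A*B).sum())
R=np.array([[np.cos(a),-np.sin(a)],[np.sin(a),np.cos(a)]]); o=W.mean(0)-R@M.mean(0)
print('bay',o.round(4),np.degrees(a),'res mm',((M@R.T+o-W)*1000).round(1).tolist())
# saucer: bright mask in window, ray onto rim plane, outline -> circle
g=cv2.GaussianBlur(im,(3,3),0)[...,2].astype(int); 
roi=g[155:213,198:250]; print(np.median(roi), roi.max())
m=(roi>128).astype(np.uint8); cs,_=cv2.findContours(m,cv2.RETR_EXTERNAL,cv2.CHAIN_APPROX_NONE)
c=max(cs,key=cv2.contourArea); hull=cv2.convexHull(c)[:,0]+[198,155]
H=np.array([ray(f,u,v,.022)[:2] for u,v in hull],np.float32); print('saucer',cv2.minEnclosingCircle(H),H.mean(0))
Q=ray(f,224.2,184.5,.022); print(Q)
for n,p,z in(('brown',(186,238),.04),('red',(160,167),.0),('green',(238,245),.04)): print(n,ray(f,*p,z).round(3))
x=C[170:200,205:245].reshape(-1,3); d=np.hypot(*(x[:,:2]-Q[:2]).T); 
for r in range(10,90,8):
    k=abs(d-r/1000)<.004; print(r,x[k][:,2].mean().round(3),end=' ')
E
```

```text
bay [ 0.6626 -0.2388] -70.43643129187394 res mm [[-1.0, 5.6], [0.4, 2.5], [-2.0, -4.3], [2.6, -3.8]]
113.0 185
saucer ((0.507526159286499, 0.26188474893569946), 0.06126413866877556) [0.5007573 0.2479194]
[0.51009295 0.2796146  0.022     ]
brown [0.33  0.396 0.04 ]
red [0.567 0.501 0.   ]
green [0.312 0.227 0.04 ]
10 0.013 18 0.016 26 0.025 34 0.026 42 0.015 50 0.013 58 0.016 66 0.011 74 0.003 82 0.0
```

```bash
python3 -m creep '[[0.02,0,0,0,0,-0.03],[0.04,0,0,0,0,-0.06],[0.05,0,0,0,0,-0.077],[0.05,0,0,0,0,-0.077],[0.05,0,0,0,0,-0.077],[0.05,0,0,0,0,-0.077],[0.05,0,0,0,0,-0.077],[0.05,0,0,0,0,-0.077],[0.05,0,0,0,0,-0.077],[0.05,0,0,0,0,-0.077]]' 1
python3 -m creep '[[0.05,0,0,0,0,-0.077],[0.05,0,0,0,0,-0.077],[0.05,0,0,0,0,-0.077],[0.05,0,0,0,0,-0.077],[0.05,0,0,0,0,-0.077],[0.05,0,0,0,0,-0.077],[0.05,0,0,0,0,-0.077],[0.05,0,0,0,0,-0.077],[0.04,0,0,0,0,-0.06],[0.02,0,0,0,0,-0.03]]'
cat >> h.py <<'E'
def need(goal,th):
    "shift in tool axes to goal, and turn about tool z so tool x points at world angle th deg"
    o=observe(); R=np.array(o['eef_rot']); p=np.array(o['tool_pos'])
    a=np.degrees(np.arctan2(R[1,0],R[0,0]))
    print('t',round(o['time'],2),'tcp',p.round(4),'ang',a.round(2),'z',R[:,2].round(3),'F',np.round(o['force'],2),'gap',round(o['finger_gap'],4))
    print('shift',(R.T@(np.array(goal)-p)).round(4),'turnz',-np.radians(th-a).round(4)); return o
E
python3 -c "
from h import *
need([.475,.379,.25],109.6)"
```

```text
time: 1.35
tool_pos: [0.5695, -0.3466, 0.2501]
eef_rot: [[0.514, 0.858, 0.001], [0.858, -0.514, 0.001], [0.001, 0.0, -1.0]]
force: [0.8, -0.5, 0.2]
finger_gap: 0.0855
grip_force: 0.0
time: 2.6
tool_pos: [0.6682, 0.094, 0.2503]
eef_rot: [[-0.167, 0.986, -0.001], [0.986, 0.167, 0.002], [0.002, -0.0, -1.0]]
force: [-0.0, 0.3, -0.6]
finger_gap: 0.0857
grip_force: 0.0
t 2.6 tcp [0.6682 0.094  0.2503] ang 99.61 z [-0.001  0.002 -1.   ] F [-0.03  0.3  -0.57] gap 0.0857
shift [ 0.3132 -0.1429  0.001 ] turnz -0.1744
```

```bash
python3 -m creep '[[0.02,-0.01,0,0,0,0],[0.045,-0.021,0,0,0,0],[0.05,-0.023,0,0,0,0],[0.05,-0.023,0,0,0,0],[0.05,-0.023,0,0,0,0],[0.05,-0.023,0,0,0,0],[0.035,-0.015,0,0,0,0],[0.013,-0.005,0,0,0,0],[0,0,0,0,0,-0.087],[0,0,0,0,0,-0.087]]'
python3 - <<'E'
from h import *
need([.475,.379,.022],109.6)
for n in('wrist','top'):
    f=grab_frame(n); cv2.imwrite(f'pics/{n}1.png',f['color'])
    import pickle; pickle.dump(f,open(f'{n}1.pkl','wb'))
E
```

```text
time: 3.85
tool_pos: [0.479, 0.3728, 0.2502]
eef_rot: [[-0.328, 0.945, 0.001], [0.945, 0.328, -0.002], [-0.002, 0.0, -1.0]]
force: [0.9, -0.2, -0.2]
finger_gap: 0.0857
grip_force: 0.0
t 3.85 tcp [0.479  0.3728 0.2502] ang 109.17 z [ 0.001 -0.002 -1.   ] F [ 0.86 -0.2  -0.24] gap 0.0857
shift [ 0.0077 -0.0018  0.2282] turnz -0.0075
```

View pics/wrist1.png

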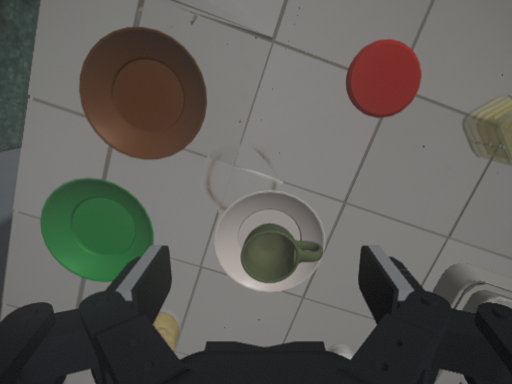

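The wrist view shows the white saucer's rim spanning columns 215–324 and rows 190–292, cup at (270,252), lying between the fingers. Brown (143,93), green (97,229) and red (384,78) stay clear.

```bash
python3 - <<'E'
from h import *
import pickle
f=pickle.load(open('wrist1.pkl','rb'))
P=[ray(f,u,v,.022)[:2] for u,v in((215,241),(324,241),(269,190),(269,292))]; print(np.round(P,4),np.mean(P,0).round(4))
g=cv2.GaussianBlur(f['color'],(3,3),0); s=cv2.cvtColor(g,cv2.COLOR_BGR2HSV)
roi=np.zeros(g.shape[:2],np.uint8); cv2.ellipse(roi,(269,241),(64,60),0,0,360,255,-1)
m=((s[...,2]>150)&(roi>0)).astype(np.uint8); m=cv2.morphologyEx(m,cv2.MORPH_OPEN,np.ones((5,5)))
c=max(cv2.findContours(m,0,1)[0],key=cv2.contourArea); h=cv2.convexHull(c)[:,0]
H=np.array([ray(f,u,v,.022)[:2] for u,v in h],np.float32); e=cv2.fitEllipse(H); print(e,cv2.boundingRect(c))
C=cloud(f); z=C[...,2]
t=pickle.load(open('top1.pkl','rb'))
E
```

```text
[[0.454  0.2633]
 [0.5779 0.3061]
 [0.4942 0.3447]
 [0.5387 0.2178]] [0.5162 0.283 ]
((0.509279727935791, 0.25065502524375916), (0.06695209443569183, 0.11025652289390564), 76.598876953125) (215, 235, 81, 57)
```

```bash
python3 -m creep '[[0.002,0.002,0.015,0,0,-0.0075],[0,0,0.03,0,0,0],[0,0,0.035,0,0,0],[0,0,0.035,0,0,0],[0,0,0.035,0,0,0],[0,0,0.03,0,0,0],[0,0,0.022,0,0,0],[0,0,0.014,0,0,0],[0,0,0.008,0,0,0],[0,0,0.002,0,0,0]]'
python3 - <<'E'
from h import *
need([.4805,.376,.024],109.6)
import pickle
f=grab_frame('side'); pickle.dump(f,open('side2.pkl','wb'))
cv2.imwrite('pics/side2.png',cv2.resize(f['color'][160:290,180:340],None,fx=4.5,fy=4.5,interpolation=cv2.INTER_CUBIC))
E
```

```text
time: 5.2
tool_pos: [0.479, 0.3775, 0.0241]
eef_rot: [[-0.336, 0.942, 0.0], [0.942, 0.336, -0.0], [-0.0, 0.0, -1.0]]
force: [-0.1, 0.0, -0.4]
finger_gap: 0.0853
grip_force: 0.0
t 5.2 tcp [0.479  0.3775 0.0241] ang 109.6 z [ 0. -0. -1.] F [-0.08  0.04 -0.43] gap 0.0853
shift [-0.002   0.0009  0.0001] turnz 0.0001
```

View pics/side2.png

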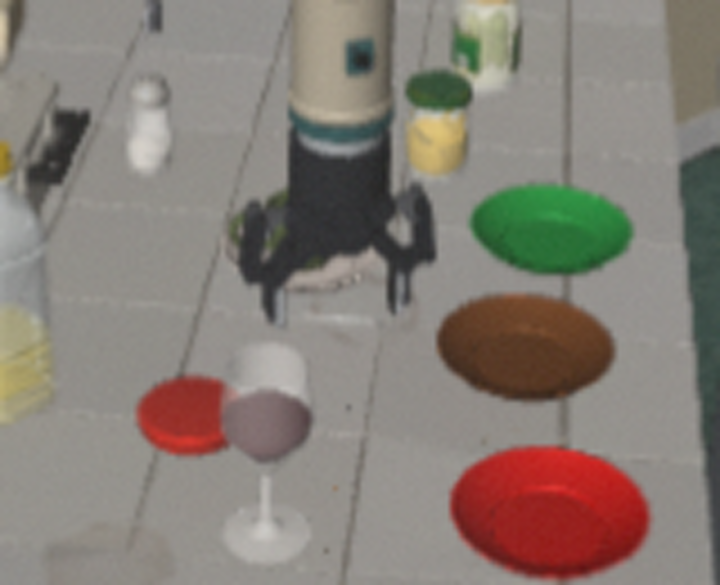

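Crop of the side view: fingertips at crop (275,320) and (400,318), close above the tiles behind the saucer, with the jars clear. I'll check their height by ray.

```bash
python3 - <<'E'
from h import *
import pickle
f=pickle.load(open('side2.pkl','rb')); o=observe(); R=np.array(o['eef_rot']);p=np.array(o['tool_pos'])
for u,v in((241.1,231.1),(268.9,230.7)):
  for z in(.003,.010,.018): print(z,(R.T@(ray(f,u,v,z)-p)).round(4))
E
```

```text
0.003 [-0.0233  0.0429  0.0214]
0.01 [-0.0135  0.045   0.0144]
0.018 [-0.0022  0.0474  0.0064]
0.003 [-0.0054 -0.0529  0.0213]
0.01 [ 0.0043 -0.05    0.0143]
0.018 [ 0.0154 -0.0468  0.0063]
```

```bash
python3 -m creep '[[0,0.001,0.002,0,0,0],[0,0.001,0.002,0,0,0],[-0.004,0,0,0,0,0],[-0.005,0,0,0,0,0],[-0.005,0,0,0,0,0],[-0.005,0,0,0,0,0],[-0.004,0,0,0,0,0],[-0.003,0,0,0,0,0],[-0.002,0,0,0,0,0],[-0.002,0,0,0,0,0]]'
python3 -m creep '[[-0.002,0,0,0,0,0],[-0.002,0,0,0,0,0],[-0.002,0,0,0,0,0],[-0.002,0,0,0,0,0],[-0.002,0,0,0,0,0],[-0.002,0,0,0,0,0],[-0.002,0,0,0,0,0],[-0.002,0,0,0,0,0],[-0.002,0,0,0,0,0],[-0.002,0,0,0,0,0]]'
python3 - <<'E'
from h import *
import pickle
need([.6,-.2,.02],109.6)
f=grab_frame('wrist'); pickle.dump(f,open('w3.pkl','wb')); cv2.imwrite('pics/w3.png',f['color'])
E
```

```text
time: 6.5
tool_pos: [0.4909, 0.3501, 0.0203]
eef_rot: [[-0.336, 0.942, 0.0], [0.942, 0.336, 0.0], [0.0, 0.0, -1.0]]
force: [0.6, 0.5, 0.9]
finger_gap: 0.0854
grip_force: 0.0
time: 7.75
tool_pos: [0.4976, 0.3311, 0.0203]
eef_rot: [[-0.336, 0.942, 0.0], [0.942, 0.336, 0.0], [0.0, 0.0, -1.0]]
force: [-1.1, 1.9, 0.5]
finger_gap: 0.0853
grip_force: 0.7
t 7.75 tcp [0.4976 0.3311 0.0203] ang 109.62 z [ 0.  0. -1.] F [-1.12  1.93  0.49] gap 0.0853
shift [-5.346e-01 -8.200e-02  3.000e-04] turnz 0.0004
```

View pics/w3.png

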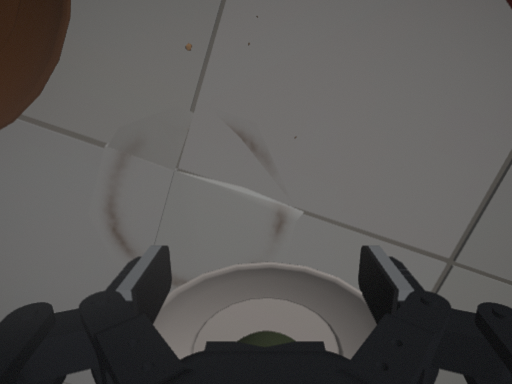

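The wrist view shows the saucer's rim (top edge at about (265,263)) seated between the two pads at (150,280) and (378,280). The wrist force is about 2.2 N along the push. Pushing on slowly.

```bash
python3 -m creep '[[-0.003,-0.0005,0,0,0,0],[-0.004,-0.0006,0,0,0,0],[-0.005,-0.0008,0,0,0,0],[-0.006,-0.001,0,0,0,0],[-0.006,-0.001,0,0,0,0],[-0.006,-0.001,0,0,0,0],[-0.006,-0.001,0,0,0,0],[-0.006,-0.001,0,0,0,0],[-0.006,-0.001,0,0,0,0],[-0.006,-0.001,0,0,0,0]]'
python3 -m creep '[[-0.006,-0.001,0,0,0,0],[-0.006,-0.001,0,0,0,0],[-0.006,-0.001,0,0,0,0],[-0.006,-0.001,0,0,0,0],[-0.006,-0.001,0,0,0,0],[-0.006,-0.001,0,0,0,0],[-0.005,-0.001,0,0,0,0],[-0.004,-0.001,0,0,0,0],[-0.003,0,0,0,0,0],[-0.002,0,0,0,0,0]]'
python3 - <<'E'
from h import *
import pickle
need([.6,-.2,.02],109.6)
f=grab_frame('top'); pickle.dump(f,open('t4.pkl','wb')); cv2.imwrite('pics/t4.png',cv2.resize(f['color'][95:245,200:430],None,fx=3.4,fy=3.4,interpolation=cv2.INTER_CUBIC))
E
```

```text
time: 9.05
tool_pos: [0.5074, 0.2769, 0.0203]
eef_rot: [[-0.336, 0.942, 0.0], [0.942, 0.336, -0.0], [-0.0, 0.0, -1.0]]
force: [-0.2, 0.7, -0.7]
finger_gap: 0.085
grip_force: 0.8
time: 10.3
tool_pos: [0.5166, 0.2274, 0.0203]
eef_rot: [[-0.336, 0.942, -0.0], [0.942, 0.336, -0.0], [0.0, -0.0, -1.0]]
force: [-0.0, 2.0, 0.5]
finger_gap: 0.0856
grip_force: 0.8
t 10.3 tcp [0.5166 0.2274 0.0203] ang 109.62 z [-0. -0. -1.] F [-0.02  2.    0.51] gap 0.0856
shift [-4.306e-01 -6.490e-02  3.000e-04] turnz 0.0004
```

View pics/t4.png

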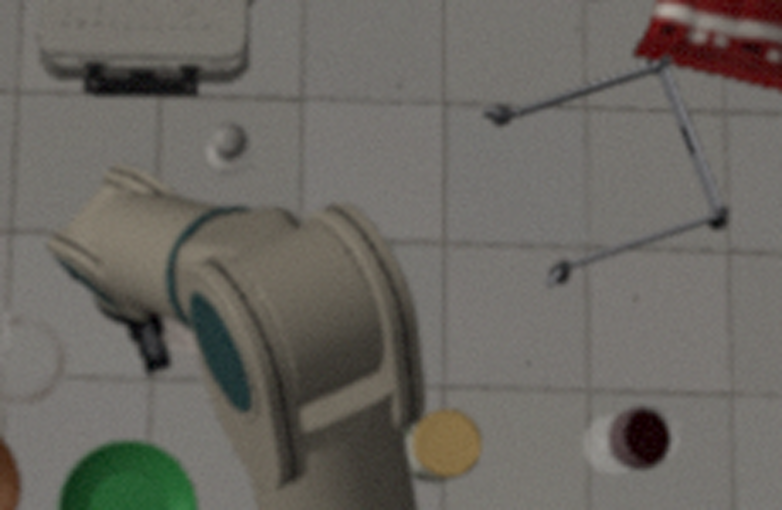

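The arm covers the saucer in the top view. The jars and salt stand where they were, and the bay's front posts (497,115) and (558,272) and back corners (662,66) and (720,218) are clear in the crop. Refitting the bay from these.

```bash
python3 - <<'E'
from h import *
import pickle
f=pickle.load(open('t4.pkl','rb'))
px=np.array([(497,115),(558,272),(662,66),(720,218)])/3.4+[200,95]-.35
M=np.array([(-84,81),(-84,-81),(87,81),(87,-81)])/1000.
W=np.array([ray(f,u,v,.027)[:2] for u,v in px])
A,B=M-M.mean(0),W-W.mean(0); a=np.arctan2((A[:,0]*B[:,1]-A[:,1]*B[:,0]).sum(),(A*B).sum())
R=np.array([[np.cos(a),-np.sin(a)],[np.sin(a),np.cos(a)]]); o=W.mean(0)-R@M.mean(0)
print('bay',o.round(4),np.degrees(a),'res mm',((M@R.T+o-W)*1000).round(1).tolist())
# depth check: points 8..35 mm high near the bay, in bay frame
C=cloud(f); X=C[90:200,330:430].reshape(-1,3); X=X[(X[:,2]>.014)&(X[:,2]<.04)]; b=(X[:,:2]-o)@R*1000
def med(k,i): v=b[k][:,i]; print(k.sum(),np.median(v).round(1),np.percentile(v,[10,90]).round(1))
mid=abs(b[:,0])<70; med(mid&(abs(b[:,1]-80)<15),1); med(mid&(abs(b[:,1]+80)<15),1)
med((abs(b[:,1])<65)&(abs(b[:,0]-87)<15),0)
s=np.array(observe()['tool_pos'][:2])+.0625*np.array([.336,-.942]); print('saucer est in bay',R.T@(s-o), 'salt,mustard clear',np.hypot(*(s-[.663,.145])),np.hypot(*(s-[.417,.115])))
E
```

```text
bay [ 0.6614 -0.2338] -70.24250729160957 res mm [[-2.1, -4.2], [1.7, 0.7], [-0.4, 1.6], [0.7, 2.0]]
91 83.1 [80.4 86.1]
78 -79.5 [-81.9 -77.1]
109 92.4 [89.8 96. ]
saucer est in bay [-0.42014294  0.01945881] salt,mustard clear 0.12749293558098035 0.13186129771070265
```

```bash
python3 -m creep '[[-0.003,0,0,0,0,0],[-0.004,-0.0007,0,0,0,0],[-0.005,-0.001,0,0,0,0],[-0.006,-0.001,0,0,0,0],[-0.006,-0.001,0,0,0,0],[-0.006,-0.001,0,0,0,0],[-0.006,-0.001,0,0,0,0],[-0.006,-0.001,0,0,0,0],[-0.006,-0.001,0,0,0,0],[-0.006,-0.001,0,0,0,0]]'
python3 -m creep '[[-0.006,-0.001,0,0,0,0],[-0.006,-0.001,0,0,0,0],[-0.006,-0.001,0,0,0,0],[-0.006,-0.001,0,0,0,0],[-0.006,-0.001,0,0,0,0],[-0.006,-0.001,0,0,0,0],[-0.006,-0.001,0,0,0,0],[-0.006,-0.001,0,0,0,0],[-0.006,-0.001,0,0,0,0],[-0.006,0,0,0,0,0]]'
python3 -m creep '[[-0.006,0,0,0,0,0],[-0.006,0,0,0,0,0],[-0.006,0,0,0,0,0],[-0.006,0,0,0,0,0],[-0.006,0,0,0,0,0],[-0.006,0,0,0,0,0],[-0.006,0,0,0,0,0],[-0.006,0,0,0,0,0],[-0.006,0,0,0,0,0],[-0.006,0,0,0,0,0]]'
python3 -m creep '[[-0.006,0,0,0,0,0],[-0.006,0,0,0,0,0],[-0.006,0,0,0,0,0],[-0.006,0,0,0,0,0],[-0.006,0,0,0,0,0],[-0.006,0,0,0,0,0],[-0.005,0,0,0,0,0],[-0.004,0,0,0,0,0],[-0.003,0,0,0,0,0],[-0.002,0,0,0,0,0]]'
python3 - <<'E'
from h import *
import pickle
o=need([.6,-.2,.02],109.6)
s=np.array(o['tool_pos'][:2])+.0625*np.array([.336,-.942]); v=s-[.664,-.236]; print('in bay',v@[.338,-.941],v@[.941,.338])
f=grab_frame('side'); pickle.dump(f,open('s5.pkl','wb')); cv2.imwrite('pics/s5.png',cv2.resize(f['color'][100:220,180:320],None,fx=4.8,fy=4.8,interpolation=cv2.INTER_CUBIC))
E
```

```text
time: 11.6
tool_pos: [0.5266, 0.1734, 0.0203]
eef_rot: [[-0.336, 0.942, 0.0], [0.942, 0.336, 0.0], [0.0, 0.0, -1.0]]
force: [-0.5, 1.7, 0.1]
finger_gap: 0.0853
grip_force: 0.8
time: 12.85
tool_pos: [0.5381, 0.1138, 0.0203]
eef_rot: [[-0.336, 0.942, -0.0], [0.942, 0.336, -0.0], [-0.0, -0.0, -1.0]]
force: [-0.4, 1.5, 0.6]
finger_gap: 0.0853
grip_force: 0.8
time: 14.1
tool_pos: [0.5585, 0.0573, 0.0203]
eef_rot: [[-0.336, 0.942, -0.0], [0.942, 0.336, -0.0], [-0.0, -0.0, -1.0]]
force: [-0.9, 2.1, -0.7]
finger_gap: 0.0853
grip_force: 0.8
time: 15.35
tool_pos: [0.5752, 0.0105, 0.0203]
eef_rot: [[-0.336, 0.942, -0.0], [0.942, 0.336, 0.0], [0.0, -0.0, -1.0]]
force: [-0.0, 1.2, 0.2]
finger_gap: 0.0853
grip_force: 0.8
t 15.35 tcp [0.5752 0.0105 0.0203] ang 109.63 z [-0.  0. -1.] F [-0.04  1.19  0.18] gap 0.0853
shift [-0.2066 -0.0473  0.0003] turnz 0.0004
in bay -0.19949794423382403 -0.00042614875238321975
```

View pics/s5.png

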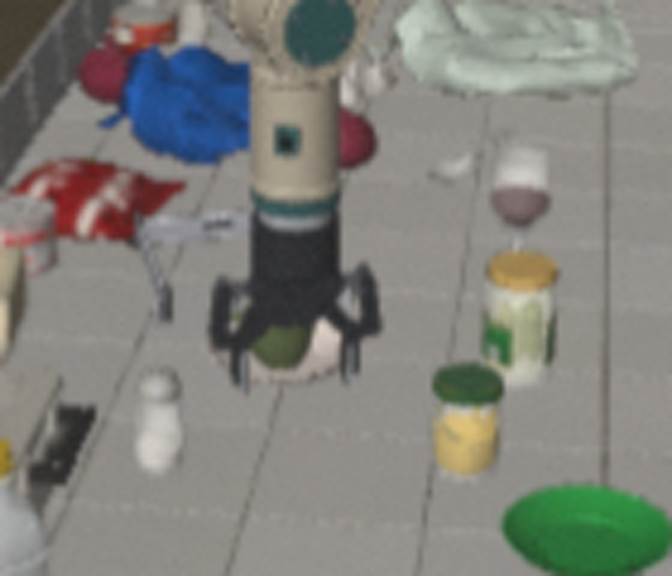

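The side view shows the saucer seated between the fingers at (290,350) with the cup upright. Salt (160,420), mustard (467,420) and pickle (520,315) are in place. Pushing into the bay.

```bash
python3 -m creep '[[-0.003,0,0,0,0,0],[-0.004,0,0,0,0,0],[-0.005,0,0,0,0,0],[-0.006,0,0,0,0,0],[-0.006,0,0,0,0,0],[-0.006,0,0,0,0,0],[-0.006,0,0,0,0,0],[-0.006,0,0,0,0,0],[-0.006,0,0,0,0,0],[-0.006,0,0,0,0,0]]'
python3 -m creep '[[-0.006,0,0,0,0,0],[-0.006,0,0,0,0,0],[-0.006,0,0,0,0,0],[-0.006,0,0,0,0,0],[-0.006,0,0,0,0,0],[-0.006,0,0,0,0,0],[-0.005,0,0,0,0,0],[-0.004,0,0,0,0,0],[-0.003,0,0,0,0,0],[-0.002,0,0,0,0,0]]'
python3 - <<'E'
from h import *
import pickle
o=need([.6,-.2,.02],109.6); R=np.array(o['eef_rot']);p=np.array(o['tool_pos'])
s=p[:2]+.0625*np.array([.336,-.942]); v=s-[.664,-.236]; print('in bay',v@[.338,-.941],v@[.941,.338])
f=grab_frame('wrist'); pickle.dump(f,open('w6.pkl','wb'))
for u,v in ((265,263),(265,266)): print('rear rim tool frame',R.T@(ray(f,u,v,.022)-p))
t=grab_frame('top'); pickle.dump(t,open('t6.pkl','wb'))
a=cv2.resize(f['color'],(400,300)); b=cv2.resize(t['color'][90:210,300:460],(400,300),interpolation=cv2.INTER_CUBIC)
cv2.imwrite('pics/m6.png',np.hstack([a,b]))
E
```

```text
time: 16.65
tool_pos: [0.5934, -0.0407, 0.0203]
eef_rot: [[-0.336, 0.942, -0.0], [0.942, 0.336, -0.0], [-0.0, -0.0, -1.0]]
force: [-0.9, 1.1, -0.2]
finger_gap: 0.0849
grip_force: 0.8
time: 17.9
tool_pos: [0.6101, -0.0874, 0.0203]
eef_rot: [[-0.336, 0.942, -0.0], [0.942, 0.336, 0.0], [0.0, 0.0, -1.0]]
force: [-0.7, 2.0, 0.6]
finger_gap: 0.085
grip_force: 0.8
t 17.9 tcp [ 0.6101 -0.0874  0.0203] ang 109.62 z [-0.  0. -1.] F [-0.72  2.04  0.58] gap 0.085
shift [-0.1026 -0.0473  0.0003] turnz 0.0004
in bay -0.0955079850468707 -0.0006304420418196809
rear rim tool frame [ 3.24917091e-03 -6.81498295e-05 -1.66991215e-03]
rear rim tool frame [ 1.82157534e-03 -6.92672404e-05 -1.67001003e-03]
```

View pics/m6.png

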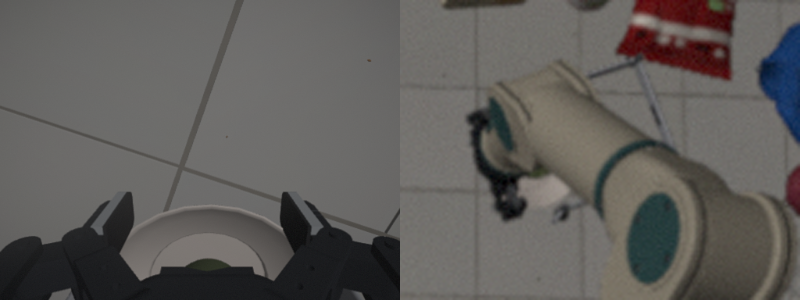

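Left half: rear rim at about (262,265) in the full wrist frame, so the saucer's centre is about 65 mm ahead of the TCP, centred between the pads. Right half: the saucer is entering between the lips. About 87 mm remain.

```bash
python3 -m creep '[[-0.003,0,0,0,0,0],[-0.004,0,0,0,0,0],[-0.005,0,0,0,0,0],[-0.006,0,0,0,0,0],[-0.006,0,0,0,0,0],[-0.006,0,0,0,0,0],[-0.006,0,0,0,0,0],[-0.006,0,0,0,0,0],[-0.006,0,0,0,0,0],[-0.006,0,0,0,0,0]]'
python3 -m creep '[[-0.005,0,0,0,0,0],[-0.004,0,0,0,0,0],[-0.003,0,0,0,0,0],[-0.003,0,0,0,0,0],[-0.003,0,0,0,0,0],[-0.003,0,0,0,0,0],[-0.003,0,0,0,0,0],[-0.003,0,0,0,0,0],[-0.002,0,0,0,0,0],[-0.001,0,0,0,0,0]]'
python3 - <<'E'
from h import *
import pickle
o=need([.6,-.2,.02],109.6); R=np.array(o['eef_rot']);p=np.array(o['tool_pos'])
s=p[:2]+.065*np.array([.336,-.942]); v=s-[.664,-.236]; print('in bay',v@[.338,-.941],v@[.941,.338])
E
```

```text
time: 19.25
tool_pos: [0.6283, -0.1386, 0.0203]
eef_rot: [[-0.336, 0.942, -0.0], [0.942, 0.336, 0.0], [0.0, 0.0, -1.0]]
force: [-1.3, 1.6, -0.1]
finger_gap: 0.0855
grip_force: 0.8
time: 20.5
tool_pos: [0.6383, -0.1667, 0.0203]
eef_rot: [[-0.336, 0.942, -0.0], [0.942, 0.336, -0.0], [-0.0, -0.0, -1.0]]
force: [-0.2, 1.7, 0.4]
finger_gap: 0.0855
grip_force: 0.8
t 20.5 tcp [ 0.6383 -0.1667  0.0203] ang 109.61 z [-0. -0. -1.] F [-0.21  1.67  0.4 ] gap 0.0855
shift [-0.0186 -0.0473  0.0003] turnz 0.0002
in bay -0.00893949094902794 -0.0008826134518305411
```

```bash
python3 -m creep '[[-0.001,0,0,0,0,0],[-0.001,0,0,0,0,0],[-0.0015,0,0,0,0,0],[-0.0015,0,0,0,0,0],[-0.001,0,0,0,0,0],[0,0,0,0,0,0],[0.001,0,0,0,0,0],[0.002,0,0,0,0,0],[0.004,0,0,0,0,0],[0.006,0,0,0,0,0]]'
python3 -m creep '[[0.01,0,0,0,0,0],[0.015,0,0,0,0,0],[0.015,0,0,0,0,0],[0.02,0,0,0,0,0],[0.02,0,-0.02,0,0,0],[0.02,0,-0.04,0,0,0],[0.02,0,-0.05,0,0,0],[0.02,0,-0.05,0,0,0],[0.03,0,-0.04,0,0,0],[0.03,0,-0.03,0,0,0]]'
python3 -m creep '[[0.04,0,0,0,0,0],[0.04,0,0,0,0,0],[0.04,0,0,0,0,0],[0.04,0,0,0,0,0],[0.03,0,0,0,0,0],[0.02,0,0,0,0,0],[0.01,0,0,0,0,0],[0,0,0,0,0,0],[0,0,0,0,0,0],[0,0,0,0,0,0]]'
python3 - <<'E'
from h import *
import pickle
t=grab_frame('top'); pickle.dump(t,open('t7.pkl','wb'))
cv2.imwrite('pics/t7.png',cv2.resize(t['color'][95:245,240:440],None,fx=4,fy=4,interpolation=cv2.INTER_CUBIC))
E
```

```text
time: 21.75
tool_pos: [0.6358, -0.1598, 0.0204]
eef_rot: [[-0.336, 0.942, 0.0], [0.942, 0.336, -0.0], [-0.0, 0.0, -1.0]]
force: [-0.4, 0.7, 0.4]
finger_gap: 0.0853
grip_force: 0.0
time: 23.0
tool_pos: [0.5682, 0.0305, 0.2523]
eef_rot: [[-0.337, 0.942, 0.002], [0.942, 0.337, 0.0], [-0.001, 0.002, -1.0]]
force: [0.7, -0.1, -0.5]
finger_gap: 0.085
grip_force: 0.0
time: 24.25
tool_pos: [0.4954, 0.2345, 0.2502]
eef_rot: [[-0.334, 0.943, 0.0], [0.943, 0.334, -0.001], [-0.001, -0.0, -1.0]]
force: [0.9, -0.1, 0.8]
finger_gap: 0.0854
grip_force: 0.0
```

View pics/t7.png

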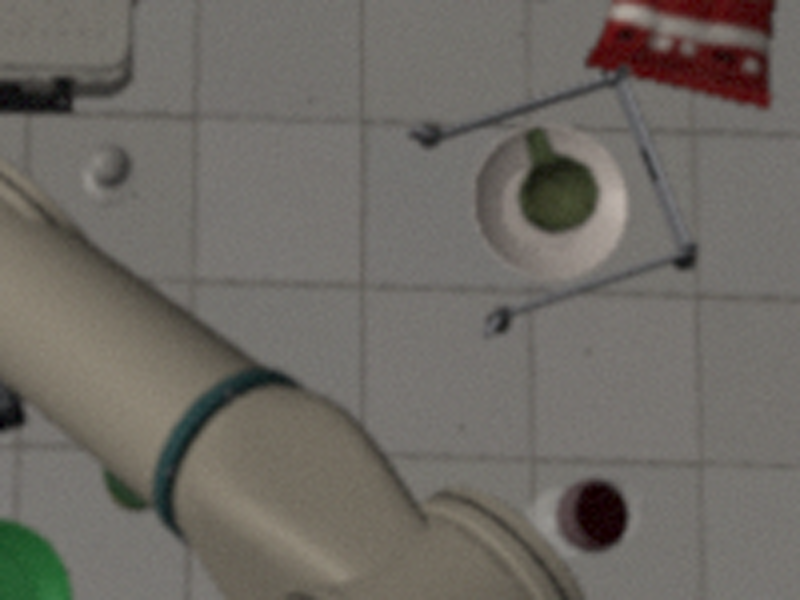

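The saucer's centre is at crop (551,202), about 96 mm from the back rail's centre line and 81 mm past the front posts. That puts it at bay x of about −6 mm, roughly centred sideways. The cup is on its middle, and the salt and glass are unmoved. The robot is clear.

```bash
python3 -c "
from h import *
print(hand_in())"
```

```text
the job is handed in; nothing more can be done
None
```

The saucer is parked inside the bay at about x = −6 mm, cup upright on its middle, and I saw no bystander moved (mustard and pickle jars were hidden in the last picture); job handed in at about 24 s of 51 s, no verdict returned.

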